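Put the weight away and walk the sticking shutter shut

TASK

Put the small brass weight away in the open compartment of the wooden case, then close the case's sliding shutter over it, fully home against the far wall at both ends. The shutter is a loose fit in sticky grooves and jams askew as soon as one end gets too far ahead, so feel your way with alternate pushes at its two knobs and never force it: keep every push under 25 N.

Things in the scene. Friction and masses are not known exactly. Their poses are not given: they have to be found in the camera images.
- case: Fixed wooden case, 180 (x) x 330 (y) x 78 mm high; origin: centre of its underside. Its x points from near to far wall (closing direction), y left along the shutter. Front deck (x -90 to 25, top z 57 mm) carries the open shutter; the compartment lies behind it. Side grooves run along x; their lips (top z 78) cover the shutter's ends from 122 mm out. Shutter's stop: far wall's inner face, x = 80 mm
- compartment (a point): Centre of the floor of the case's compartment, 10 mm above the case's underside and 52.5 mm behind the case's origin; the compartment is 55 mm (x) x 224 mm (y), 48 mm deep below the shutter, with the open shutter covering at most the nearest 4 mm of it
- shutter: Loose wooden panel 75 (x) x 260 (y) x 10 mm, about 0.3 kg, held down by the lips; origin: centre of its underside, 58 mm above the case's. Side play of 1.5 to 3 mm in all, never the same: one knob can lead by 4 to 8 mm, then corners wedge and pushing that end jams it; the other frees it. Sliding takes 2 to 6 N. Starts at x -18 to -10 mm in the case's frame; closed at x = 42.5 mm
- left_knob (a point): Foot, on the shutter's top face (68 mm above the case's underside), of the round upright wooden knob 95 mm left (+y) of the shutter's middle; knob 22 mm across, 26 mm tall. A push here that meets more than about 8 N finds the shutter wedged, or home
- right_knob (a point): The same for the like knob 95 mm right (-y) of the middle
- brass_weight: Small brass balance weight, a round body with a narrower round head, 26 mm across, 43 mm tall, standing upright on the bench left or right of the case; origin at the centre of its underside
- wood_plug: Turned pale wooden plug, 34 mm across, 40 mm tall, standing on the other side of the case; a bystander; origin at the centre of its underside
Not all that is in view belongs to the job. What is shaped like the brass_weight but blue or pink is not meant.

How it is judged:
On the way:
1. the brass weight is in the compartment and let go (z of brass_weight in the frame of case below 0.03 m and x of brass_weight in the frame of case between 0.02 and 0.085 m and y of brass_weight in the frame of case between -0.115 and 0.115 m and contact force between the fingers and brass_weight below 0.1 N), for 0.2 s.
At the end, for the whole second after the job is handed in: The brass weight lies or stands in the compartment and the shutter, still in its grooves and at rest, is home over it: both knobs within 2 mm of their fully closed place (x = 42.5 mm in the case's frame) (x of each of left_knob, right_knob in the frame of case above 0.0405 m and z of shutter in the frame of case between 0.055 and 0.062 m and z of brass_weight in the frame of case below 0.045 m and x of brass_weight in the frame of case between 0.02 and 0.085 m and y of brass_weight in the frame of case between -0.115 and 0.115 m and linear speed of shutter below 0.01 m/s); the robot touches nothing.
It fails at once if the shutter is forced: gripper or arm presses on it with more than 25 N (contact force between any of the fingers, the arm and shutter above 25 N).
It also fails if it takes over 72 s, if anything falls off the work surface, if the arm or the gripper's body presses on something with over 40 N, if the wrist force passes 120 N, or if a joint passes its speed limit or range.

ROBOT

A 6-joint arm with a two-finger parallel gripper is mounted at the origin on a cart in front of the work surface, level with it; the furniture and walls round the work are solid. World frame = base frame: x ahead of the robot, y to its left, z up, the work surface at z = 0. Lengths are in m, angles in rad, forces in N, time in s.
With the tool pointing down it reaches from about 0.35 to 0.925 m from the base axis. Payload 6.4 kg.
Tool frame: the origin (TCP) lies on the centre line of the jaws, within the pads' length; the fingertips stand 25 mm ahead of it and the grasp point (between the pads) lies 6 mm ahead of it (robot.tcp_to_tips is the distance from the TCP to the fingertips, in m); z points along the fingers, y is the line along which they close (so a half turn about z gives the same grasp; the last joint's range is limited). The gripper opens to 85 mm and grips with 20 to 120 N. Pads are 22 mm wide; open, the fingers measure 114 mm over their backs; the gripper's body (76 mm by 85 mm) begins 54 mm behind the grasp point. The pads swing forward as they close: fully open they stand 13 mm farther back than shut.
Start: joints at [0.962, 0.245, 1.558, -0, 1.339, -0.174], TCP at [0.274, 0.59, 0.256] pointing down, gripper open.
Joint ranges: [-3.13, 3.13], [-1.02, 2.26], [0.13, 2.54], [-0.95, 4.09], [0.21, 2.88], [-2.74, 2.74]. Speed limits (rad/s): [2.57, 2.57, 3.14, 3.14, 3.14, 3.14].

INTERFACE

Orientations are given as a unit quaternion [x, y, z, w].
In Python, from rig import robot gives the robot as it stands.
- The arm moves only by the tool drive_tool, never from a script. Its arguments are lists of equal length, an entry for each row: "xyz": the shift along the tool's x, y, z in mm, a list of three; "rotation": the turn, a rotation vector about the tool's x, y, z in rad, a list of three; "fingers": the opening in per cent of the stroke, from 0 (shut) to 100 (fully open). In form: {"xyz": [[x, y, z], ...], "rotation": [[ax, ay, az], ...], "fingers": [fingers, ...]}. A call has 1 to 5 rows; each row is the pose to reach, as a shift and turn from the pose commanded when the call began, along the tool's axes at that moment; what a row does not reach only later rows make up. A row lasts 1/8 s, in which the tool goes at most 62.5 mm and 10.7 degrees, less where a joint would pass 70% of its speed; a pose out of reach is approached as far as the arm can. A call with a gripper value outside its range is refused whole. The fingers move at their own pace and stop on an object; "grip_force" is the grip in N (left out, the last holds). Time passes only in rows, so rows that repeat a pose let the fingers close. It gives the time, the measured TCP pose, the force, the opening and the grip force at its end, in the units of the state.
- robot.get_state(): the state, without advancing time (a new reading comes with each control period).
- robot.camera(name): name is "side" or "top" or "wrist"; returns a dict with "color" (384x512x3 uint8, blue, green, red), "mtx" (3x3 intrinsics, pixels), "R" (3x3) and "t" (3): a world point X has camera coordinates R X + t; the wrist camera has in their place "mount" (4x4, takes a point from camera to tool coordinates, whose origin is the TCP and whose axes are the flange's). Camera axes: x right, y down, z forward; pixel columns grow to the right and rows downward; lengths in m; the calibration is good to about 2 mm. A picture is of the moment at which its call begins: read the wrist's pose just before it. There is no depth.
- robot.job_done(): hands the job in; it is judged then, once.
The state is a dict: "t": time; "q": joint angles; "qvel": joint speeds; "tau": joint torques, N m; "ee_pos": TCP position; "tool_rot": TCP orientation; "wrist_force": force on the tool from outside, world axes, zero at the start; "wrist_torque": the same for the moment, N m; "width": finger opening in m; "finger_force": force on a finger pad.
Only numpy, scipy, OpenCV 4.12 (cv2) and the standard library are available. Lean on these libraries where they do the work, as an engineer would, in place of code of your own. Each camera call takes 0.05 s, during which the arm holds its last target. There are 200 camera calls.

## Working session

There is one attempt and no reset: what is moved stays moved. The work goes in short steps, Python scripts to look and compute and a tool call to move; the robot and the scene stay as the last step left them, time stands still between calls to the robot, and variables do not carry over. Pictures are saved under pics/ and viewed, at most 10 in all, crops included, and the job is handed in when it is done.

Besides the shell and the picture viewer there is one more tool, called after "Emit:" as name(argument=value, ...) on one line, values as JSON. drive_tool: Moves the arm, as the interface text tells. Its arguments: {"type":"object","properties":{"xyz":{"type":"array","items":{"type":"array","items":{"type":"number"}}},"rotation":{"type":"array","items":{"type":"array","items":{"type":"number"}}},"fingers":{"type":"array","items":{"type":"number"}},"grip_force":{"type":"number"}},"required":["xyz","rotation","fingers"]}

```bash
mkdir -p pics; cat > h.py <<'E'
import numpy as np, cv2
from rig import robot
def ray(c,u,v,z):
    p=cv2.undistortPoints(np.array([[[u,v]]],float),np.array(c['mtx']),None)[0,0]
    R=np.array(c['R']);t=np.array(c['t']).ravel();o=-R.T@t;d=R.T@np.array([p[0],p[1],1])
    return o+d*(z-o[2])/d[2]
def proj(c,X):
    q=np.array(c['mtx'])@(np.array(c['R'])@np.array(X)+np.array(c['t']).ravel());return q[:2]/q[2]
E
python3 - <<'E'
from h import *
a=robot.camera('top');b=robot.camera('side')
import pickle;pickle.dump((a,b),open('c.pkl','wb'))
cv2.imwrite('pics/top.png',cv2.resize(a['color'],(800,600)));cv2.imwrite('pics/side.png',cv2.resize(b['color'],(800,600)))
s=robot.get_state();print(s)
for c in(a,b):print(c['mtx'],c['R'],c['t'])
E
```

```text
{'t': 0.1, 'q': array([ 9.61935041e-01,  2.45760260e-01,  1.55889448e+00, -1.16233798e-05,
        1.33869626e+00, -1.74106033e-01]), 'qvel': array([ 0.00154038, -0.00014189, -0.00338905,  0.0027456 , -0.00067862,
        0.00070524]), 'tau': array([-4.78799848e-04, -4.30670142e+01, -3.27131009e+01, -1.28717152e-04,
        2.78988155e-03,  2.92252366e-05]), 'ee_pos': array([0.27350697, 0.58915063, 0.25527895]), 'tool_rot': array([ 2.15668314e-01,  9.76466285e-01, -8.14816922e-04, -3.30231040e-04]), 'wrist_force': array([ 0.03620657, -0.41629268,  0.26485502]), 'wrist_torque': array([-0.01060084, -0.00437614,  0.01256928]), 'finger_force': 0.0, 'width': 0.08536571655217141}
[[414.03345703   0.         264.50594929]
 [  0.         414.03345703 191.17195277]
 [  0.           0.           1.        ]] [[-0.01869233 -0.99980146 -0.0069014 ]
 [-0.99571692  0.01924018 -0.09043024]
 [ 0.09054507  0.00518149 -0.99587888]] [-1.52374267e-04  4.85116748e-01  1.25626805e+00]
[[408.24970987   0.         254.12055233]
 [  0.         408.24970987 192.82148138]
 [  0.           0.           1.        ]] [[ 0.83885025 -0.54407912  0.01755451]
 [-0.22962566 -0.38290245 -0.89479482]
 [ 0.49356085  0.7465679  -0.44613235]] [-0.4110791   0.1820388   0.77278356]
```

View pics/top.png

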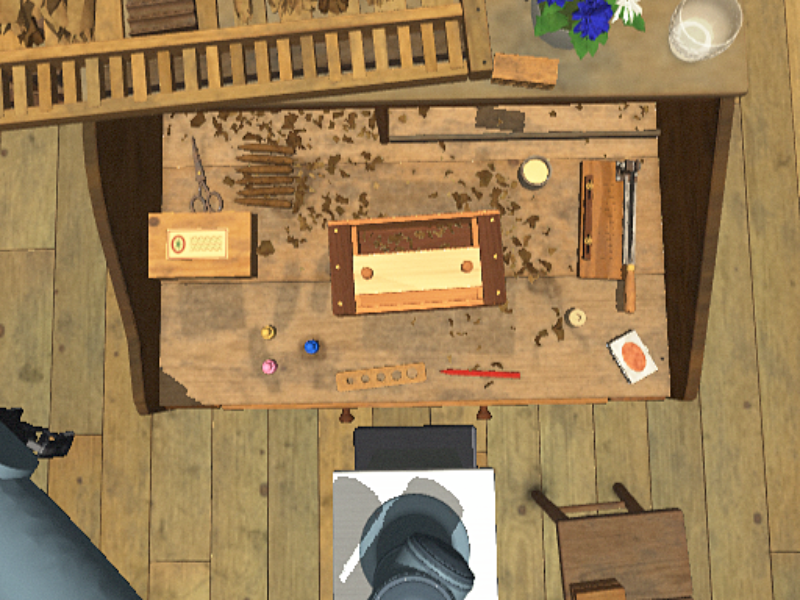

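View pics/side.png

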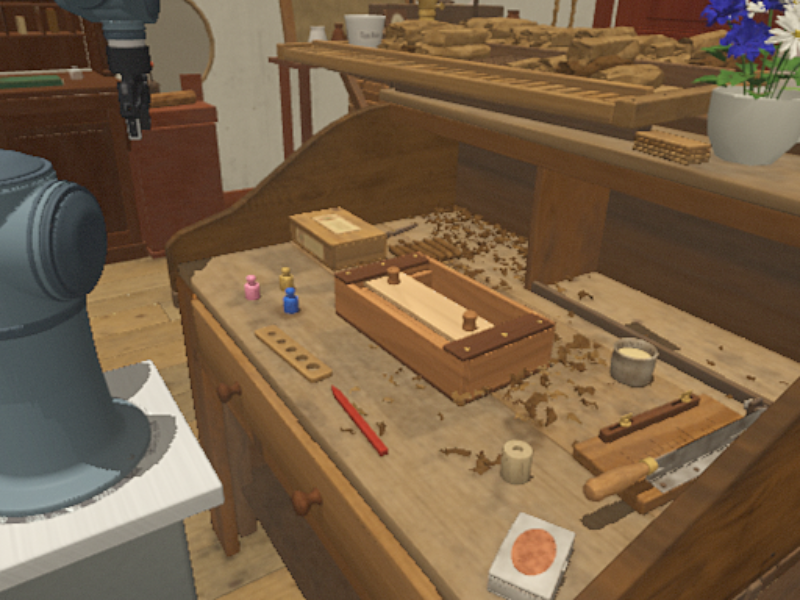

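The three candidates in the top view are brass at (268,332), blue at (312,347) and pink at (270,367). The yellow-metal one fits "brass". The case lips run from (330,223) to (335,316) on the left and (498,210) to (505,303) on the right. The knobs are at (367,273) and (467,267). I'll confirm with a crop and measure.

```bash
python3 - <<'E'
from h import *
import pickle
a,b=pickle.load(open('c.pkl','rb'))
im=a['color']
crop=cv2.resize(im[120:250,155:335],(800,578),interpolation=cv2.INTER_CUBIC);cv2.imwrite('pics/crop.png',crop)
hsv=cv2.cvtColor(im,cv2.COLOR_BGR2HSV)
for n,(u,v) in dict(brass=(171,212),kl=(235,175),kr=(299,171),lipL=(218,170),lipR=(314,165)).items(): print(n,hsv[v-1:v+2,u-1:u+2].reshape(-1,3).tolist())
hb=cv2.cvtColor(b['color'],cv2.COLOR_BGR2HSV);print(hb[176:182,181:186].tolist())
# rough points
print('brass top',ray(a,268*.64,332*.64,.035))
for u,v in[(367,273),(467,267)]:print('knob',ray(a,u*.64,v*.64,.094))
for u,v in[(329,223),(498,210),(506,303),(335,316)]:print('corner',ray(a,u*.64,v*.64,.078))
E
```

```text
brass [[23, 149, 255], [19, 162, 225], [19, 145, 114], [23, 145, 255], [20, 154, 248], [17, 144, 129], [22, 149, 253], [19, 157, 240], [19, 161, 108]]
kl [[13, 165, 222], [13, 159, 229], [13, 169, 230], [13, 165, 225], [12, 164, 228], [13, 170, 217], [13, 168, 227], [13, 171, 222], [13, 175, 200]]
kr [[13, 161, 226], [12, 167, 221], [13, 171, 225], [13, 168, 222], [13, 166, 227], [13, 168, 219], [12, 167, 215], [13, 169, 223], [12, 168, 202]]
lipL [[9, 158, 108], [9, 156, 119], [11, 163, 119], [12, 156, 134], [12, 167, 116], [10, 161, 122], [15, 172, 159], [11, 151, 118], [11, 163, 116]]
lipR [[12, 166, 120], [10, 147, 123], [5, 142, 113], [11, 160, 118], [11, 149, 123], [10, 163, 111], [11, 155, 120], [12, 162, 123], [13, 164, 112]]
[[[19, 149, 127], [19, 150, 122], [19, 146, 119], [18, 151, 103], [18, 150, 117]], [[20, 142, 207], [21, 143, 217], [20, 143, 218], [20, 143, 208], [20, 145, 194]], [[20, 144, 182], [20, 144, 209], [20, 136, 221], [20, 142, 198], [20, 147, 179]], [[19, 148, 165], [19, 143, 182], [20, 145, 187], [19, 152, 168], [19, 152, 153]], [[19, 151, 171], [20, 144, 170], [19, 150, 160], [19, 151, 159], [18, 144, 143]], [[19, 148, 155], [19, 148, 152], [19, 145, 162], [19, 148, 153], [18, 151, 137]]]
brass top [0.42414995 0.27498907 0.035     ]
knob [0.52845764 0.07598108 0.094     ]
knob [ 0.53610302 -0.1113528   0.094     ]
corner [0.62828561 0.14867003 0.078     ]
corner [ 0.64698894 -0.17469728  0.078     ]
corner [ 0.46842527 -0.18432512  0.078     ]
corner [0.45004209 0.13857463 0.078     ]
```

View pics/crop.png

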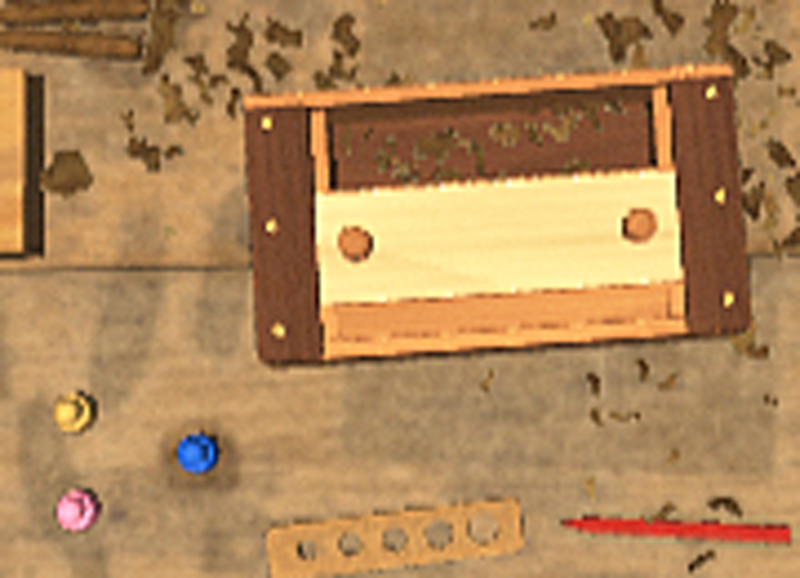

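The crop confirms the brass weight: yellow metal with a knurled head at crop (74,412). Blue is at (197,453) and pink at (77,510). I'll move over it for a closer look.

Emit:
drive_tool(xyz=[[-220, -180, 0], [-220, -180, 0], [-220, -180, 0], [-220, -180, 20], [-220, -180, 50]], rotation=[[0, 0, -0.16], [0, 0, -0.33], [0, 0, -0.49], [0, 0, -0.49], [0, 0, -0.49]], fingers=[70, 70, 70, 70, 70])

```text
t: 0.72
ee_pos: [0.3996, 0.332, 0.2077]
tool_rot: [-0.027, 1.0, 0.001, 0.002]
wrist_force: [0.4, 0.6, -0.2]
width: 0.0599
finger_force: 0.0
```

```bash
cat >> h.py <<'E'
from scipy.spatial.transform import Rotation as Ro
def wcam(save=None):
    s=robot.get_state();c=robot.camera('wrist')
    T=np.eye(4);T[:3,:3]=Ro.from_quat(s['tool_rot']).as_matrix();T[:3,3]=s['ee_pos']
    M=np.linalg.inv(T@np.array(c['mount']));c['R']=M[:3,:3];c['t']=M[:3,3]
    if save:cv2.imwrite(save,c['color'])
    return s,c
def totool(s,d):return Ro.from_quat(s['tool_rot']).inv().apply(d)*1000
def show(s):print('t',round(s['t'],2),'p',np.round(s['ee_pos'],4),'q',np.round(s['tool_rot'],4),'F',np.round(s['wrist_force'],1),'w',round(s['width'],4),s['finger_force'])
E
python3 - <<'E'
from h import *
s,c=wcam('pics/w1.png');show(s);print(robot.tcp_to_tips,np.array(c['mount']).round(3),s['q'].round(2))
print(totool(s,[.424,.275,.1]-s['ee_pos']))
print('proj',proj(c,[.424,.275,.043]),proj(c,[.424,.275,0]))
E
```

```text
t 0.72 p [0.3996 0.332  0.2077] q [-0.0266  0.9996  0.001   0.0024] F [ 0.4  0.6 -0.2] w 0.0599 0.0
0.025 [[ 0.    -0.953 -0.302  0.076]
 [ 1.    -0.     0.001  0.   ]
 [-0.001 -0.302  0.953 -0.118]
 [ 0.     0.     0.     1.   ]] [ 0.47 -0.01  1.93 -0.    1.22 -1.15]
[-20.84286665 -58.44062283 107.69189   ]
proj [197.46348165 195.48437857] [204.24249486 183.41896762]
```

View pics/w1.png

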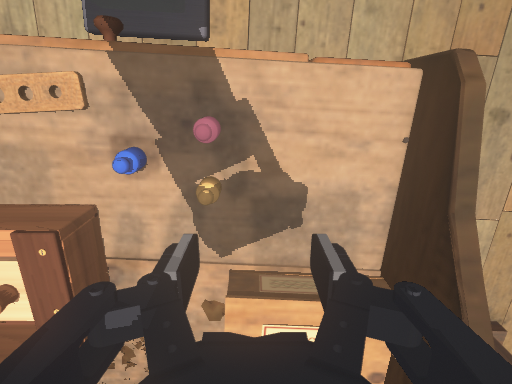

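The wrist view shows the brass weight at (207,190), pink at (206,130), blue at (129,160) and the case's left side at lower left. The refined position comes from a colour mask.

```bash
python3 - <<'E'
from h import *
s,c=wcam()
hs=cv2.cvtColor(c['color'],cv2.COLOR_BGR2HSV)
m=cv2.inRange(hs,(17,110,50),(32,255,255));m[:160]=0;m[220:]=0;m[:,:180]=0;m[:,235:]=0
n,l,st,ce=cv2.connectedComponentsWithStats(m);print(st,ce)
i=1+np.argmax(st[1:,4]);u,v=ce[i]
for z in(0.02,.025):p=ray(c,u,v,z);print(p,totool(s,[p[0],p[1],.028]-s['ee_pos']))
x,y,w,h=st[i][:4]
print('base',ray(c,u,y,0),'top',ray(c,u,y+h,.043))
E
```

```text
[[     0      0    512    384 196280]
 [   200    185     24     26    319]
 [   222    187      2      2      2]
 [   203    190      1      1      1]
 [   223    190      2      2      3]
 [   203    192      1      1      1]
 [   223    193      1      1      1]
 [   224    195      1      1      1]] [[255.57366517 191.4879407 ]
 [211.21003135 198.94357367]
 [222.5        187.5       ]
 [203.         190.        ]
 [223.66666667 190.33333333]
 [203.         192.        ]
 [223.         193.        ]
 [224.         195.        ]]
[0.42881014 0.28154914 0.02      ] [-30.04114613 -47.11144293 172.73755314]
[0.42701834 0.2822721  0.025     ] [-28.28870508 -46.29772921 172.74342199]
base [ 4.18972880e-01  2.78537957e-01 -5.55111512e-17] top [0.4336509  0.28496657 0.043     ]
```

Emit:
drive_tool(xyz=[[-28, -48, 60], [-28, -48, 95], [-28, -48, 95]], rotation=[[0, 0, 0], [0, 0, 0], [0, 0, 0]], fingers=[70, 70, 70])

```text
t: 1.2
ee_pos: [0.4256, 0.2863, 0.1081]
tool_rot: [-0.027, 1.0, -0.001, -0.004]
wrist_force: [0.1, 0.0, 0.1]
width: 0.0596
finger_force: 0.0
```

```bash
python3 - <<'E'
from h import *
s,c=wcam('pics/w2.png');show(s)
hs=cv2.cvtColor(c['color'],cv2.COLOR_BGR2HSV)
m=cv2.inRange(hs,(17,110,50),(32,255,255))
n,l,st,ce=cv2.connectedComponentsWithStats(m)
for i in range(1,n):
  if st[i,4]>80:
    x,y,w,h,a=st[i];print(st[i],ce[i]);u,v=ce[i]
    for z in(0.02,.03):p=ray(c,u,v,z);print(p,totool(s,[p[0],p[1],.028]-s['ee_pos']))
E
```

```text
t 1.2 p [0.4256 0.2863 0.1081] q [-0.0271  0.9996 -0.0013 -0.004 ] F [0.1 0.  0.1] w 0.0596 0.0
[232 189  34  37 772] [248.54404145 208.07124352]
[0.42955012 0.28201115 0.02      ] [-4.3554247  -4.33347211 80.04683447]
[0.42570983 0.28203647 0.03      ] [-0.52228768 -4.09984775 80.07702921]
```

View pics/w2.png

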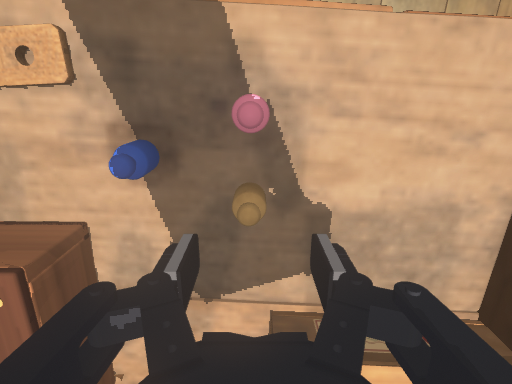

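The brass weight is at (249,208), nearly centred between the fingers, with blue and pink well clear. I'll go down and grip it.

Emit:
drive_tool(xyz=[[-2, -4, 45], [-2, -4, 80], [-2, -4, 80], [-2, -4, 80], [-2, -4, 80]], rotation=[[0, 0, 0], [0, 0, 0], [0, 0, 0], [0, 0, 0], [0, 0, 0]], fingers=[70, 70, 70, 10, 10], grip_force=40)

```text
t: 1.88
ee_pos: [0.432, 0.2843, 0.0339]
tool_rot: [-0.028, 1.0, 0.001, 0.002]
wrist_force: [-1.6, -0.8, 15.4]
width: 0.0241
finger_force: 22.6
```

Emit:
drive_tool(xyz=[[0, 0, 0], [0, 0, 0], [0, 0, -60], [0, 0, -120], [0, 0, -130]], rotation=[[0, 0, 0], [0, 0, 0], [0, 0, 0], [0, 0, 0], [0, 0, 0]], fingers=[10, 10, 10, 10, 10])

```text
t: 2.5
ee_pos: [0.4334, 0.2847, 0.1677]
tool_rot: [-0.028, 1.0, 0.002, 0.006]
wrist_force: [-1.3, -0.3, -1.3]
width: 0.0232
finger_force: 39.9
```

```bash
python3 - <<'E'
from h import *
s=robot.get_state();show(s)
C=np.array([.5484,-.0179]);yaw=.0577
X=np.array([np.cos(yaw),np.sin(yaw)]);Y=np.array([-X[1],X[0]])
p=C+X*.054
print(p,totool(s,[p[0],p[1],.16]-s['ee_pos']),s['q'].round(2))
E
```

```text
t 2.5 p [0.4334 0.2847 0.1677] q [-0.0277  0.9996  0.002   0.0055] F [-1.3 -0.3 -1.3] w 0.0232 39.917346448637545
[ 0.60231013 -0.01478593] [-151.93344597 -308.43508686    8.2963283 ] [ 0.36  0.03  1.97  0.    1.13 -1.26]
```

Emit:
drive_tool(xyz=[[-27, -55, 0], [-54, -110, 0], [-82, -165, 0], [-110, -220, 0], [-136, -275, 0]], rotation=[[0, 0, 0], [0, 0, 0], [0, 0, 0], [0, 0, 0], [0, 0, 0]], fingers=[10, 10, 10, 10, 10])

```text
t: 3.12
ee_pos: [0.5817, 0.0145, 0.161]
tool_rot: [-0.027, 1.0, 0.0, -0.0]
wrist_force: [0.8, 0.4, -0.6]
width: 0.0233
finger_force: 39.9
```

Emit:
drive_tool(xyz=[[-16, -33, 0], [-16, -33, 0], [-16, -33, 0], [-16, -33, 0]], rotation=[[0, 0, 0], [0, 0, 0], [0, 0, 0], [0, 0, 0]], fingers=[10, 10, 10, 10])

```text
t: 3.62
ee_pos: [0.5984, -0.0145, 0.161]
tool_rot: [-0.028, 1.0, 0.0, -0.0]
wrist_force: [0.3, -0.6, -1.3]
width: 0.0234
finger_force: 39.9
```

```bash
python3 - <<'E'
from h import *
s,c=wcam();show(s)
import pickle;pickle.dump((s,c),open('w3.pkl','wb'))
p=[.6023,-.0148,.16];print(totool(s,p-s['ee_pos']))
im=cv2.resize(c['color'],(800,600));cv2.imwrite('pics/w3.png',im)
E
```

```text
t 3.62 p [ 0.5984 -0.0145  0.161 ] q [-2.840e-02  9.996e-01  2.000e-04 -4.000e-04] F [ 0.3 -0.6 -1.3] w 0.0234 39.92100334027782
[-3.91009136 -0.5024183   0.97967427]
```

View pics/w3.png

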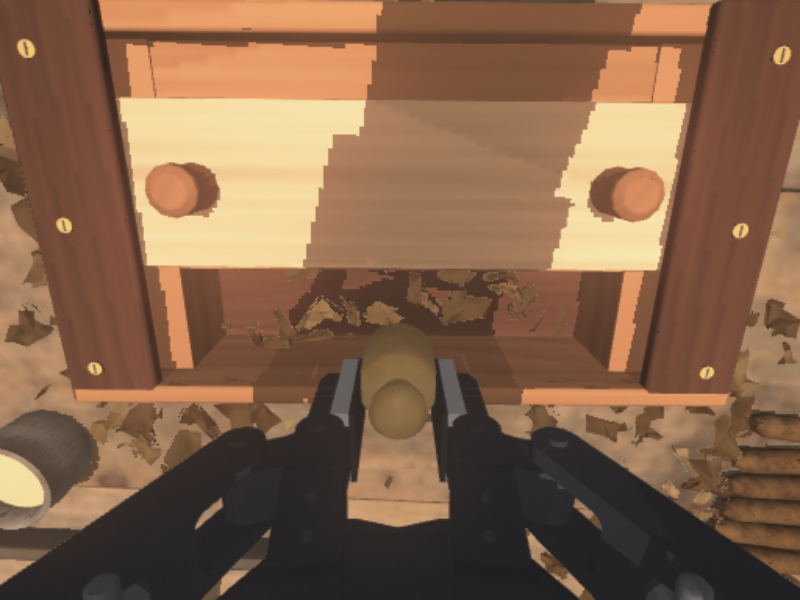

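The view shows the weight held upright, with its base around (400,335). The shutter's rear edge is at row 268. The compartment spans (200,370) to (610,370), and the far wall's outer edge is at row 403. The knob tops are at (172,188) and (638,194).

```bash
python3 - <<'E'
from h import *
import pickle
s,c=pickle.load(open('w3.pkl','rb'))
k=.64
def P(n,u,v,z):
    p=ray(c,u*k,v*k,z);print(n,p.round(4));return p[:2]
fo=[P('far outer',77,402,.078),P('far outer',727,404,.078)]
fi=[P('far inner',160,386,.078),P('far inner',645,388,.078)]
P('nearL outer',0,56,.078)
li=[P('lip in R',132,270,.078),P('lip in L',676,270,.078)]
e=[P('sh far',148,266,.068),P('sh far',657,270,.068)]
n=[P('sh near',120,98,.068),P('sh near',686,103,.068)]
kk=[P('knobR',173,188,.094),P('knobL',638,193,.094)]
P('weight base front',398,326,s['ee_pos'][2]-.033+.02); P('weight head',400,405,s['ee_pos'][2]-.033+.043)
d=fo[1]-fo[0];print('yaw',np.arctan2(-d[0],d[1]))
d=kk[1]-kk[0];print('knob yaw',np.arctan2(-d[0],d[1]),np.linalg.norm(d))
E
```

```text
far outer [ 0.6512 -0.1728  0.078 ]
far outer [0.6339 0.1542 0.078 ]
far inner [ 0.6398 -0.1303  0.078 ]
far inner [0.6273 0.1109 0.078 ]
nearL outer [ 0.4948 -0.179   0.078 ]
lip in R [ 0.5806 -0.137   0.078 ]
lip in L [0.5665 0.1116 0.078 ]
sh far [ 0.5811 -0.135   0.068 ]
sh far [0.5692 0.109  0.068 ]
sh near [ 0.507  -0.1389  0.068 ]
sh near [0.4951 0.1045 0.068 ]
knobR [ 0.541  -0.1073  0.094 ]
knobL [0.5324 0.0783 0.094 ]
weight base front [ 0.5736 -0.0157  0.148 ]
weight head [ 0.5875 -0.0144  0.171 ]
yaw 0.05274375831388787
knob yaw 0.04626033973409432 0.18579765923680838
```

Emit:
drive_tool(xyz=[[-12, 3, 0], [-12, 3, 50], [-12, 3, 85], [-12, 3, 108], [-12, 3, 113]], rotation=[[0, 0, 0], [0, 0, 0], [0, 0, 0], [0, 0, 0], [0, 0, 0]], fingers=[10, 10, 10, 10, 10])

```text
t: 4.3
ee_pos: [0.6101, -0.0113, 0.0464]
tool_rot: [-0.028, 1.0, 0.0, -0.002]
wrist_force: [0.3, -0.6, -1.2]
width: 0.0233
finger_force: 39.9
```

Emit:
drive_tool(xyz=[[0, 0, 0], [0, 0, 0], [0, 0, 0]], rotation=[[0, 0, 0], [0, 0, 0], [0, 0, 0]], fingers=[10, 60, 60])

```text
t: 4.68
ee_pos: [0.6119, -0.0123, 0.0497]
tool_rot: [-0.028, 1.0, -0.0, 0.001]
wrist_force: [-0.4, -0.2, -0.3]
width: 0.0513
finger_force: 0.0
```

Emit:
drive_tool(xyz=[[0, 0, -60], [0, 0, -110], [40, 35, -110], [78, 68, -110], [111, 97, -110]], rotation=[[0, 0, 0], [0, 0, 0], [0, 0, 0], [0, 0, 0], [0, 0, 0]], fingers=[60, 60, 30, 0, 0])

```text
t: 5.3
ee_pos: [0.4936, 0.0794, 0.1591]
tool_rot: [-0.027, 1.0, 0.0, 0.001]
wrist_force: [0.4, 0.4, 0.5]
width: 0.0004
finger_force: 0.0
```

```bash
python3 - <<'E'
from h import *
s=robot.get_state();show(s)
a=robot.camera('top')
im=a['color'][120:210,200:335];cv2.imwrite('pics/t2.png',cv2.resize(im,(800,533),interpolation=cv2.INTER_CUBIC))
C=np.array([.5527,-.0141]);yaw=.0527
X=np.array([np.cos(yaw),np.sin(yaw)]);Y=np.array([-X[1],X[0]]);d=s['ee_pos'][:2]-C
print(d@X,d@Y)
E
```

```text
t 5.3 p [0.4936 0.0794 0.1591] q [-2.750e-02  9.996e-01  0.000e+00  8.000e-04] F [0.4 0.4 0.5] w 0.0004 0.0
-0.05405446626254306 0.09650802820053439
```

View pics/t2.png

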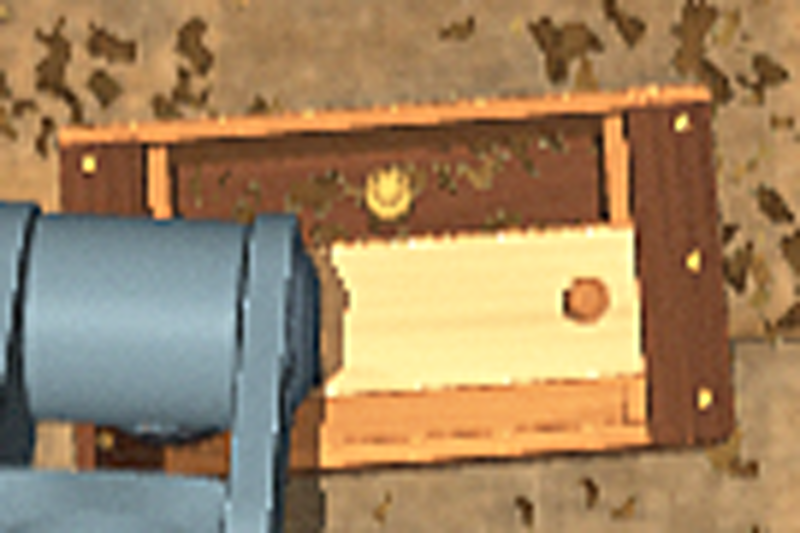

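The weight stands upright in the compartment at (388,193) and is let go. Next I'll go down behind the left knob and feel for contact.

Emit:
drive_tool(xyz=[[0, 0, 45], [0, 0, 60], [-5, -1, 60], [-10, -1, 60], [-12, -1, 60]], rotation=[[0, 0, 0], [0, 0, 0], [0, 0, 0], [0, 0, 0], [0, 0, 0]], fingers=[0, 0, 0, 0, 0])

```text
t: 5.98
ee_pos: [0.5084, 0.078, 0.0997]
tool_rot: [-0.027, 1.0, -0.0, 0.001]
wrist_force: [-0.1, -0.1, 0.5]
width: -0.0001
finger_force: 0.0
```

Emit:
drive_tool(xyz=[[-1, 0, 0], [-2, 0, 0], [-3, 0, 0], [-4, 0, 0], [-5, 0, 0]], rotation=[[0, 0, 0], [0, 0, 0], [0, 0, 0], [0, 0, 0], [0, 0, 0]], fingers=[0, 0, 0, 0, 0])

```text
t: 6.6
ee_pos: [0.5114, 0.0786, 0.0982]
tool_rot: [-0.028, 1.0, 0.0, -0.001]
wrist_force: [-1.9, 0.9, 1.0]
width: 0.0003
finger_force: 0.9
```

Emit:
drive_tool(xyz=[[-1, 0, 0], [-2, 0, 0], [-3, 0, 0], [-4, 0, 0]], rotation=[[0, 0, 0], [0, 0, 0], [0, 0, 0], [0, 0, 0]], fingers=[0, 0, 0, 0])

```text
t: 7.1
ee_pos: [0.5157, 0.0788, 0.0982]
tool_rot: [-0.028, 1.0, 0.0, -0.0]
wrist_force: [-1.4, 1.2, -0.1]
width: -0.0
finger_force: 0.9
```

Emit:
drive_tool(xyz=[[14, 0, 0], [14, -60, 0], [14, -120, 0], [14, -175, 0], [14, -188, 0]], rotation=[[0, 0, 0], [0, 0, 0], [0, 0, 0], [0, 0, 0], [0, 0, 0]], fingers=[0, 0, 0, 0, 0])

```text
t: 7.72
ee_pos: [0.512, -0.1125, 0.0988]
tool_rot: [-0.026, 1.0, -0.0, 0.001]
wrist_force: [-0.6, 0.8, -1.0]
width: -0.0002
finger_force: 0.0
```

Emit:
drive_tool(xyz=[[-4, 0, 0], [-6, 0, 0], [-7.5, 0, 0], [-9, 0, 0], [-10, 0, 0]], rotation=[[0, 0, 0], [0, 0, 0], [0, 0, 0], [0, 0, 0], [0, 0, 0]], fingers=[0, 0, 0, 0, 0])

```text
t: 8.35
ee_pos: [0.5218, -0.1084, 0.098]
tool_rot: [-0.028, 1.0, 0.0, -0.001]
wrist_force: [-1.2, 0.8, 0.2]
width: -0.0001
finger_force: 0.8
```

Emit:
drive_tool(xyz=[[-1, 0, 0], [-2, 0, 0], [-3, 0, 0], [-4, 0, 0]], rotation=[[0, 0, 0], [0, 0, 0], [0, 0, 0], [0, 0, 0]], fingers=[0, 0, 0, 0])

```text
t: 8.85
ee_pos: [0.5263, -0.1091, 0.0983]
tool_rot: [-0.028, 1.0, -0.0, 0.0]
wrist_force: [-1.1, -0.6, 0.0]
width: -0.0004
finger_force: 0.4
```

Emit:
drive_tool(xyz=[[10, 0, 0], [10, 62, 0], [10, 125, 0], [10, 188, 0], [10, 188, 0]], rotation=[[0, 0, 0], [0, 0, 0], [0, 0, 0], [0, 0, 0], [0, 0, 0]], fingers=[0, 0, 0, 0, 0])

```text
t: 9.48
ee_pos: [0.5046, 0.0815, 0.0983]
tool_rot: [-0.031, 1.0, 0.0, -0.0]
wrist_force: [-0.9, -0.4, -1.2]
width: -0.0001
finger_force: 0.0
```

Emit:
drive_tool(xyz=[[-7, 0, 0], [-9, 0, 0], [-10.5, 0, 0], [-12, 0, 0], [-13, 0, 0]], rotation=[[0, 0, 0], [0, 0, 0], [0, 0, 0], [0, 0, 0], [0, 0, 0]], fingers=[0, 0, 0, 0, 0])

```text
t: 10.1
ee_pos: [0.5187, 0.0785, 0.0981]
tool_rot: [-0.027, 1.0, -0.0, -0.0]
wrist_force: [-0.7, -1.4, 0.4]
width: -0.0001
finger_force: 0.5
```

Emit:
drive_tool(xyz=[[10, 0, 0], [10, -62, 0], [10, -125, 0], [10, -188, 0], [10, -188, 0]], rotation=[[0, 0, 0], [0, 0, 0], [0, 0, 0], [0, 0, 0], [0, 0, 0]], fingers=[0, 0, 0, 0, 0])

```text
t: 10.72
ee_pos: [0.5193, -0.113, 0.099]
tool_rot: [-0.025, 1.0, -0.001, 0.001]
wrist_force: [0.6, 0.9, -0.4]
width: 0.0004
finger_force: 0.0
```

Emit:
drive_tool(xyz=[[-5, 0, 0], [-7, 0, 0], [-9, 0, 0], [-11, 0, 0], [-13, 0, 0]], rotation=[[0, 0, 0], [0, 0, 0], [0, 0, 0], [0, 0, 0], [0, 0, 0]], fingers=[0, 0, 0, 0, 0])

```text
t: 11.35
ee_pos: [0.5316, -0.1079, 0.098]
tool_rot: [-0.028, 1.0, 0.0, -0.001]
wrist_force: [-4.4, 1.1, 2.8]
width: -0.0002
finger_force: 2.1
```

```bash
cat >> h.py <<'E'
C=np.array([.5527,-.0141]);yaw=.0527
X=np.array([np.cos(yaw),np.sin(yaw)]);Y=np.array([-X[1],X[0]])
def cx(p):d=np.array(p[:2])-C;return np.round([d@X*1000,d@Y*1000],1)
E
python3 - <<'E'
from h import *
s,c=wcam('pics/w4.png');show(s);print(cx(s['ee_pos']))
E
```

```text
t 11.35 p [ 0.5316 -0.1079  0.098 ] q [-2.800e-02  9.996e-01  5.000e-04 -1.000e-03] F [-4.4  1.1  2.8] w -0.0002 2.06052727997303
[-26.  -92.6]
```

View pics/w4.png

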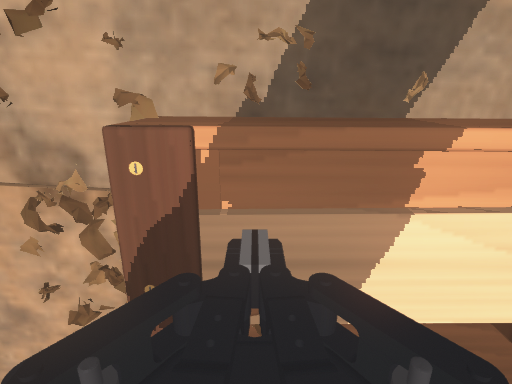

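The shutter's near edge is at row ~213 and its far edge at row ~322. The fingers sit behind the right knob. I'll compute the shutter's progress and skew from the edge.

```bash
python3 - <<'E'
from h import *
s,c=wcam();im=c['color'].astype(int)
hs=cv2.cvtColor(c['color'],cv2.COLOR_BGR2HSV)
g=im.sum(2)
for u in(215,225,400,440,480,505):
    col=g[195:235,u];d=np.diff(col);print(u,195+np.argmax(d),d.max(),cx(ray(c,u,195.5+np.argmax(d),.068)))
    col=g[305:340,u];d=np.diff(col);v=305.5+np.argmin(d);print('  far',v,d.min(),cx(ray(c,u,v,.068)))
E
```

```text
215 214 68 [ -40.3 -114.3]
  far 320.5 -10 [  31.2 -117. ]
225 199 201 [ -49.1 -108.5]
  far 312.5 -5 [  25.1 -110.6]
400 230 203 [-30.9 -10.7]
  far 312.5 -367 [24.9 -2.1]
440 212 239 [-41.8   9.6]
  far 322.5 -330 [32.5 24.2]
480 212 237 [-41.9  31.7]
  far 322.5 -351 [32.5 49.4]
505 212 216 [-41.9  45.5]
  far 322.5 -305 [32.4 65.1]
```

Emit:
drive_tool(xyz=[[10, 0, 0], [10, 62, 0], [10, 125, 0], [10, 188, 0], [10, 188, 0]], rotation=[[0, 0, 0], [0, 0, 0], [0, 0, 0], [0, 0, 0], [0, 0, 0]], fingers=[0, 0, 0, 0, 0])

```text
t: 12.08
ee_pos: [0.5109, 0.0817, 0.0984]
tool_rot: [-0.03, 1.0, 0.0, 0.0]
wrist_force: [0.4, -0.3, -0.6]
width: 0.0002
finger_force: 0.0
```

Emit:
drive_tool(xyz=[[-6, 0, 0], [-8, 0, 0], [-10, 0, 0], [-12, 0, 0], [-13, 0, 0]], rotation=[[0, 0, 0], [0, 0, 0], [0, 0, 0], [0, 0, 0], [0, 0, 0]], fingers=[0, 0, 0, 0, 0])

```text
t: 12.7
ee_pos: [0.5249, 0.0788, 0.0982]
tool_rot: [-0.027, 1.0, -0.0, 0.0]
wrist_force: [-1.0, -0.7, 0.7]
width: -0.0002
finger_force: 0.6
```

Emit:
drive_tool(xyz=[[10, 0, 0], [10, -62, 0], [10, -125, 0], [10, -188, 0], [10, -188, 0]], rotation=[[0, 0, 0], [0, 0, 0], [0, 0, 0], [0, 0, 0], [0, 0, 0]], fingers=[0, 0, 0, 0, 0])

```text
t: 13.32
ee_pos: [0.5253, -0.1127, 0.0989]
tool_rot: [-0.025, 1.0, -0.001, 0.001]
wrist_force: [0.2, -0.7, -0.0]
width: 0.0006
finger_force: 0.0
```

Emit:
drive_tool(xyz=[[-6, 0, 0], [-8, 0, 0], [-10, 0, 0], [-12, 0, 0], [-13, 0, 0]], rotation=[[0, 0, 0], [0, 0, 0], [0, 0, 0], [0, 0, 0], [0, 0, 0]], fingers=[0, 0, 0, 0, 0])

```text
t: 13.95
ee_pos: [0.5381, -0.1077, 0.0981]
tool_rot: [-0.028, 1.0, 0.0, -0.0]
wrist_force: [-1.5, 1.1, 0.4]
width: -0.0
finger_force: 0.6
```

Emit:
drive_tool(xyz=[[10, 0, 0], [10, 62, 0], [10, 125, 0], [10, 188, 0], [10, 188, 0]], rotation=[[0, 0, 0], [0, 0, 0], [0, 0, 0], [0, 0, 0], [0, 0, 0]], fingers=[0, 0, 0, 0, 0])

```text
t: 14.58
ee_pos: [0.5165, 0.0821, 0.0981]
tool_rot: [-0.03, 1.0, 0.0, -0.0]
wrist_force: [0.1, -0.6, 0.0]
width: 0.0001
finger_force: 0.0
```

Emit:
drive_tool(xyz=[[-6, 0, 0], [-8, 0, 0], [-10, 0, 0], [-12, 0, 0], [-13, 0, 0]], rotation=[[0, 0, 0], [0, 0, 0], [0, 0, 0], [0, 0, 0], [0, 0, 0]], fingers=[0, 0, 0, 0, 0])

```text
t: 15.2
ee_pos: [0.5309, 0.0791, 0.0982]
tool_rot: [-0.027, 1.0, -0.0, -0.0]
wrist_force: [-0.4, -1.3, 0.5]
width: -0.0002
finger_force: 0.6
```

Emit:
drive_tool(xyz=[[10, 0, 0], [10, -62, 0], [10, -125, 0], [10, -188, 0], [10, -188, 0]], rotation=[[0, 0, 0], [0, 0, 0], [0, 0, 0], [0, 0, 0], [0, 0, 0]], fingers=[0, 0, 0, 0, 0])

```text
t: 15.82
ee_pos: [0.5313, -0.1124, 0.0989]
tool_rot: [-0.025, 1.0, -0.001, 0.001]
wrist_force: [-0.0, 0.3, 0.5]
width: -0.0003
finger_force: 0.0
```

Emit:
drive_tool(xyz=[[-6, 0, 0], [-8, 0, 0], [-10, 0, 0], [-12, 0, 0], [-13, 0, 0]], rotation=[[0, 0, 0], [0, 0, 0], [0, 0, 0], [0, 0, 0], [0, 0, 0]], fingers=[0, 0, 0, 0, 0])

```text
t: 16.45
ee_pos: [0.5441, -0.1074, 0.0981]
tool_rot: [-0.028, 1.0, 0.0, -0.0]
wrist_force: [-1.1, 1.0, 0.9]
width: -0.0002
finger_force: 0.6
```

Emit:
drive_tool(xyz=[[10, 0, 0], [10, 62, 0], [10, 125, 0], [10, 188, 0], [10, 188, 0]], rotation=[[0, 0, 0], [0, 0, 0], [0, 0, 0], [0, 0, 0], [0, 0, 0]], fingers=[0, 0, 0, 0, 0])

```text
t: 17.08
ee_pos: [0.5225, 0.0825, 0.0982]
tool_rot: [-0.03, 1.0, 0.0, -0.0]
wrist_force: [-1.2, -0.3, -0.2]
width: 0.0001
finger_force: 0.0
```

Emit:
drive_tool(xyz=[[-6, 0, 0], [-8, 0, 0], [-10, 0, 0], [-12, 0, 0], [-13, 0, 0]], rotation=[[0, 0, 0], [0, 0, 0], [0, 0, 0], [0, 0, 0], [0, 0, 0]], fingers=[0, 0, 0, 0, 0])

```text
t: 17.7
ee_pos: [0.5369, 0.0795, 0.0982]
tool_rot: [-0.027, 1.0, -0.0, -0.0]
wrist_force: [-1.6, -1.7, 0.4]
width: -0.0
finger_force: 0.6
```

Emit:
drive_tool(xyz=[[10, 0, 0], [10, -62, 0], [10, -125, 0], [10, -188, 0], [10, -188, 0]], rotation=[[0, 0, 0], [0, 0, 0], [0, 0, 0], [0, 0, 0], [0, 0, 0]], fingers=[0, 0, 0, 0, 0])

```text
t: 18.32
ee_pos: [0.5372, -0.1121, 0.0989]
tool_rot: [-0.025, 1.0, -0.001, 0.001]
wrist_force: [0.3, 0.2, -0.3]
width: -0.0002
finger_force: 0.0
```

Emit:
drive_tool(xyz=[[-6, 0, 0], [-8, 0, 0], [-10, 0, 0], [-12, 0, 0], [-13, 0, 0]], rotation=[[0, 0, 0], [0, 0, 0], [0, 0, 0], [0, 0, 0], [0, 0, 0]], fingers=[0, 0, 0, 0, 0])

```text
t: 18.95
ee_pos: [0.5501, -0.1071, 0.0981]
tool_rot: [-0.028, 1.0, 0.0, -0.0]
wrist_force: [-1.5, 1.8, 1.2]
width: -0.0004
finger_force: 0.6
```

Emit:
drive_tool(xyz=[[10, 0, 0], [10, 62, 0], [10, 125, 0], [10, 188, 0], [10, 188, 0]], rotation=[[0, 0, 0], [0, 0, 0], [0, 0, 0], [0, 0, 0], [0, 0, 0]], fingers=[0, 0, 0, 0, 0])

```text
t: 19.58
ee_pos: [0.5285, 0.0828, 0.0982]
tool_rot: [-0.03, 1.0, 0.0, -0.0]
wrist_force: [-0.2, 0.0, 0.5]
width: -0.0
finger_force: 0.0
```

Emit:
drive_tool(xyz=[[-6, 0, 0], [-8, 0, 0], [-10, 0, 0], [-12, 0, 0], [-13, 0, 0]], rotation=[[0, 0, 0], [0, 0, 0], [0, 0, 0], [0, 0, 0], [0, 0, 0]], fingers=[0, 0, 0, 0, 0])

```text
t: 20.2
ee_pos: [0.5428, 0.0797, 0.0982]
tool_rot: [-0.027, 1.0, -0.0, -0.0]
wrist_force: [-1.6, -1.9, 0.7]
width: 0.0002
finger_force: 0.6
```

Emit:
drive_tool(xyz=[[10, 0, 0], [10, -62, 0], [10, -125, 0], [10, -188, 0], [10, -188, 0]], rotation=[[0, 0, 0], [0, 0, 0], [0, 0, 0], [0, 0, 0], [0, 0, 0]], fingers=[0, 0, 0, 0, 0])

```text
t: 20.82
ee_pos: [0.5432, -0.1118, 0.0989]
tool_rot: [-0.025, 1.0, -0.001, 0.001]
wrist_force: [0.6, -0.1, 0.5]
width: -0.0002
finger_force: 0.0
```

Emit:
drive_tool(xyz=[[-6, 0, 0], [-8, 0, 0], [-10, 0, 0], [-12, 0, 0], [-13, 0, 0]], rotation=[[0, 0, 0], [0, 0, 0], [0, 0, 0], [0, 0, 0], [0, 0, 0]], fingers=[0, 0, 0, 0, 0])

```text
t: 21.45
ee_pos: [0.5561, -0.1067, 0.0981]
tool_rot: [-0.028, 1.0, 0.0, -0.0]
wrist_force: [-1.3, -0.4, 0.5]
width: -0.0001
finger_force: 0.6
```

```bash
cat > edge.py <<'E'
from h import *
s,c=wcam();show(s);print(cx(s['ee_pos']))
g=c['color'].astype(int).sum(2)
for u in(215,230,300,400,440,480,505):
    d=np.diff(g[190:245,u]);v=190.5+np.argmax(d);d2=np.diff(g[300:345,u]);w=300.5+np.argmin(d2)
    print(u,v,d.max(),cx(ray(c,u,v,.068)),'far',w,d2.min(),cx(ray(c,u,w,.068)))
E
python3 edge.py
```

```text
t 21.45 p [ 0.5561 -0.1067  0.0981] q [-2.790e-02  9.996e-01  2.000e-04 -1.000e-04] F [-1.3 -0.4  0.5] w -0.0001 0.5821744166314602
[ -1.5 -92.7]
215 214.5 70 [ -16.  -114.3] far 320.5 -11 [  55.7 -117. ]
230 202.5 212 [ -23.  -105.9] far 324.5 -4 [  58.8 -107.7]
300 213.5 62 [-16.7 -67.5] far 313.5 -4 [ 50.3 -64.1]
400 228.5 241 [ -7.8 -10.9] far 312.5 -367 [49.3 -2.1]
440 212.5 203 [-17.5   9.6] far 322.5 -277 [56.9 24.3]
480 211.5 156 [-18.2  31.5] far 321.5 -323 [56.1 49.3]
505 211.5 271 [-18.2  45.3] far 321.5 -360 [56. 65.]
```

Emit:
drive_tool(xyz=[[10, 0, 0], [10, 62, 0], [10, 125, 0], [10, 188, 0], [10, 188, 0]], rotation=[[0, 0, 0], [0, 0, 0], [0, 0, 0], [0, 0, 0], [0, 0, 0]], fingers=[0, 0, 0, 0, 0])

```text
t: 22.12
ee_pos: [0.5345, 0.0832, 0.0982]
tool_rot: [-0.03, 1.0, 0.0, -0.0]
wrist_force: [-0.5, -0.6, -1.1]
width: 0.0001
finger_force: 0.0
```

Emit:
drive_tool(xyz=[[-6, 0, 0], [-8, 0, 0], [-10, 0, 0], [-12, 0, 0], [-13, 0, 0]], rotation=[[0, 0, 0], [0, 0, 0], [0, 0, 0], [0, 0, 0], [0, 0, 0]], fingers=[0, 0, 0, 0, 0])

```text
t: 22.75
ee_pos: [0.5489, 0.0801, 0.0982]
tool_rot: [-0.027, 1.0, -0.0, -0.0]
wrist_force: [-0.4, -0.9, 0.3]
width: 0.0004
finger_force: 0.6
```

Emit:
drive_tool(xyz=[[10, 0, 0], [10, -62, 0], [10, -125, 0], [10, -188, 0], [10, -188, 0]], rotation=[[0, 0, 0], [0, 0, 0], [0, 0, 0], [0, 0, 0], [0, 0, 0]], fingers=[0, 0, 0, 0, 0])

```text
t: 23.38
ee_pos: [0.5492, -0.1114, 0.0989]
tool_rot: [-0.025, 1.0, -0.001, 0.001]
wrist_force: [-0.1, 0.2, -0.2]
width: 0.0001
finger_force: 0.0
```

Emit:
drive_tool(xyz=[[-6, 0, 0], [-8, 0, 0], [-10, 0, 0], [-12, 0, 0], [-13, 0, 0]], rotation=[[0, 0, 0], [0, 0, 0], [0, 0, 0], [0, 0, 0], [0, 0, 0]], fingers=[0, 0, 0, 0, 0])

```text
t: 24.0
ee_pos: [0.5621, -0.1064, 0.0981]
tool_rot: [-0.028, 1.0, 0.0, -0.0]
wrist_force: [-0.9, 1.0, 0.5]
width: 0.0001
finger_force: 0.6
```

Emit:
drive_tool(xyz=[[10, 0, 0], [10, 62, 0], [10, 125, 0], [10, 188, 0], [10, 188, 0]], rotation=[[0, 0, 0], [0, 0, 0], [0, 0, 0], [0, 0, 0], [0, 0, 0]], fingers=[0, 0, 0, 0, 0])

```text
t: 24.62
ee_pos: [0.5405, 0.0835, 0.0982]
tool_rot: [-0.03, 1.0, 0.0, -0.0]
wrist_force: [-0.2, -0.9, 0.1]
width: 0.0001
finger_force: 0.0
```

Emit:
drive_tool(xyz=[[-6, 0, 0], [-8, 0, 0], [-10, 0, 0], [-12, 0, 0], [-13, 0, 0]], rotation=[[0, 0, 0], [0, 0, 0], [0, 0, 0], [0, 0, 0], [0, 0, 0]], fingers=[0, 0, 0, 0, 0])

```text
t: 25.25
ee_pos: [0.5548, 0.0804, 0.0982]
tool_rot: [-0.027, 1.0, -0.0, -0.0]
wrist_force: [-0.5, -1.3, 0.5]
width: -0.0
finger_force: 0.6
```

Emit:
drive_tool(xyz=[[10, 0, 0], [10, -62, 0], [10, -125, 0], [10, -188, 0], [10, -188, 0]], rotation=[[0, 0, 0], [0, 0, 0], [0, 0, 0], [0, 0, 0], [0, 0, 0]], fingers=[0, 0, 0, 0, 0])

```text
t: 25.88
ee_pos: [0.5552, -0.111, 0.0989]
tool_rot: [-0.025, 1.0, -0.001, 0.001]
wrist_force: [-0.5, 0.9, 0.0]
width: -0.0004
finger_force: 0.0
```

Emit:
drive_tool(xyz=[[-6, 0, 0], [-8, 0, 0], [-10, 0, 0], [-12, 0, 0], [-13, 0, 0]], rotation=[[0, 0, 0], [0, 0, 0], [0, 0, 0], [0, 0, 0], [0, 0, 0]], fingers=[0, 0, 0, 0, 0])

```text
t: 26.5
ee_pos: [0.568, -0.1061, 0.0981]
tool_rot: [-0.028, 1.0, 0.0, -0.0]
wrist_force: [-2.0, 0.8, 0.5]
width: -0.0001
finger_force: 0.7
```

Emit:
drive_tool(xyz=[[10, 0, 0], [10, 62, 0], [10, 125, 0], [10, 188, 0], [10, 188, 0]], rotation=[[0, 0, 0], [0, 0, 0], [0, 0, 0], [0, 0, 0], [0, 0, 0]], fingers=[0, 0, 0, 0, 0])

```text
t: 27.12
ee_pos: [0.5465, 0.0839, 0.0982]
tool_rot: [-0.03, 1.0, 0.0, -0.0]
wrist_force: [-0.3, -0.8, -0.7]
width: 0.0001
finger_force: 0.0
```

Emit:
drive_tool(xyz=[[-6, 0, 0], [-8, 0, 0], [-10, 0, 0], [-12, 0, 0], [-13, 0, 0]], rotation=[[0, 0, 0], [0, 0, 0], [0, 0, 0], [0, 0, 0], [0, 0, 0]], fingers=[0, 0, 0, 0, 0])

```text
t: 27.75
ee_pos: [0.5608, 0.0807, 0.0982]
tool_rot: [-0.027, 1.0, -0.0, -0.0]
wrist_force: [-0.8, -0.6, 0.7]
width: 0.0001
finger_force: 0.6
```

Emit:
drive_tool(xyz=[[10, 0, 0], [10, -62, 0], [10, -125, 0], [10, -188, 0], [10, -188, 0]], rotation=[[0, 0, 0], [0, 0, 0], [0, 0, 0], [0, 0, 0], [0, 0, 0]], fingers=[0, 0, 0, 0, 0])

```text
t: 28.38
ee_pos: [0.5612, -0.1107, 0.0989]
tool_rot: [-0.025, 1.0, -0.0, 0.001]
wrist_force: [0.2, 1.0, 0.7]
width: -0.0002
finger_force: 0.0
```

Emit:
drive_tool(xyz=[[-6, 0, 0], [-8, 0, 0], [-10, 0, 0], [-12, 0, 0], [-13, 0, 0]], rotation=[[0, 0, 0], [0, 0, 0], [0, 0, 0], [0, 0, 0], [0, 0, 0]], fingers=[0, 0, 0, 0, 0])

```text
t: 29.0
ee_pos: [0.5741, -0.1057, 0.0981]
tool_rot: [-0.028, 1.0, 0.0, -0.0]
wrist_force: [-0.5, 0.7, 0.7]
width: 0.0
finger_force: 0.6
```

```bash
python3 edge.py
```

```text
t 29.0 p [ 0.5741 -0.1057  0.0981] q [-2.800e-02  9.996e-01  2.000e-04 -2.000e-04] F [-0.5  0.7  0.7] w 0.0 0.5764830484986305
[ 16.5 -92.6]
215 214.5 69 [   2.  -114.2] far 320.5 -13 [  73.7 -116.9]
230 201.5 195 [  -5.6 -105.8] far 308.5 -5 [  64.6 -107.3]
300 213.5 60 [  1.3 -67.4] far 334.5 -4 [ 84.5 -63.1]
400 224.5 205 [  7.8 -11.2] far 312.5 -366 [67.3 -2. ]
440 212.5 198 [0.5 9.7] far 322.5 -261 [74.9 24.4]
480 211.5 161 [-0.2 31.6] far 321.5 -320 [74.1 49.3]
505 211.5 272 [-0.2 45.4] far 321.5 -361 [74. 65.]
```

Emit:
drive_tool(xyz=[[10, 0, 0], [10, 62, 0], [10, 125, 0], [10, 188, 0], [10, 188, 0]], rotation=[[0, 0, 0], [0, 0, 0], [0, 0, 0], [0, 0, 0], [0, 0, 0]], fingers=[0, 0, 0, 0, 0])

```text
t: 29.68
ee_pos: [0.5525, 0.0842, 0.0982]
tool_rot: [-0.03, 1.0, 0.0, -0.0]
wrist_force: [0.0, -1.0, 0.2]
width: -0.0003
finger_force: 0.0
```

Emit:
drive_tool(xyz=[[-6, 0, 0], [-8, 0, 0], [-10, 0, 0], [-11, 0, 0], [-12, 0, 0]], rotation=[[0, 0, 0], [0, 0, 0], [0, 0, 0], [0, 0, 0], [0, 0, 0]], fingers=[0, 0, 0, 0, 0])

```text
t: 30.3
ee_pos: [0.5657, 0.081, 0.0982]
tool_rot: [-0.027, 1.0, -0.0, -0.0]
wrist_force: [-0.1, -0.1, 0.3]
width: 0.0002
finger_force: 0.5
```

Emit:
drive_tool(xyz=[[10, 0, 0], [10, -62, 0], [10, -125, 0], [10, -188, 0], [10, -188, 0]], rotation=[[0, 0, 0], [0, 0, 0], [0, 0, 0], [0, 0, 0], [0, 0, 0]], fingers=[0, 0, 0, 0, 0])

```text
t: 30.92
ee_pos: [0.5662, -0.1104, 0.0989]
tool_rot: [-0.025, 1.0, -0.0, 0.001]
wrist_force: [0.2, 0.4, -0.5]
width: 0.0002
finger_force: 0.0
```

Emit:
drive_tool(xyz=[[-6, 0, 0], [-8, 0, 0], [-9, 0, 0], [-10, 0, 0], [-11, 0, 0]], rotation=[[0, 0, 0], [0, 0, 0], [0, 0, 0], [0, 0, 0], [0, 0, 0]], fingers=[0, 0, 0, 0, 0])

```text
t: 31.55
ee_pos: [0.5769, -0.1056, 0.0981]
tool_rot: [-0.028, 1.0, 0.0, -0.0]
wrist_force: [-0.3, -0.5, 0.8]
width: 0.0001
finger_force: 0.4
```

Emit:
drive_tool(xyz=[[10, 0, 0], [10, 62, 0], [10, 125, 0], [10, 188, 0], [10, 188, 0]], rotation=[[0, 0, 0], [0, 0, 0], [0, 0, 0], [0, 0, 0], [0, 0, 0]], fingers=[0, 0, 0, 0, 0])

```text
t: 32.17
ee_pos: [0.5555, 0.0844, 0.0982]
tool_rot: [-0.03, 1.0, 0.0, -0.0]
wrist_force: [0.5, -0.9, 0.2]
width: -0.0001
finger_force: 0.0
```

Emit:
drive_tool(xyz=[[-7, 0, 0], [-9, 0, 0], [-10, 0, 0], [-11, 0, 0], [-12, 0, 0]], rotation=[[0, 0, 0], [0, 0, 0], [0, 0, 0], [0, 0, 0], [0, 0, 0]], fingers=[0, 0, 0, 0, 0])

```text
t: 32.8
ee_pos: [0.5687, 0.0812, 0.0982]
tool_rot: [-0.027, 1.0, -0.0, -0.0]
wrist_force: [-1.0, -0.5, -0.9]
width: -0.0005
finger_force: 0.4
```

Emit:
drive_tool(xyz=[[-0.5, 0, 0], [-1, 0, 0]], rotation=[[0, 0, 0], [0, 0, 0]], fingers=[0, 0])

```text
t: 33.05
ee_pos: [0.569, 0.0814, 0.0981]
tool_rot: [-0.028, 1.0, -0.0, -0.001]
wrist_force: [-6.8, -3.9, 2.7]
width: 0.0003
finger_force: 2.9
```

Emit:
drive_tool(xyz=[[10, 0, 0], [10, -62, 0], [10, -125, 0], [10, -188, 0], [10, -188, 0]], rotation=[[0, 0, 0], [0, 0, 0], [0, 0, 0], [0, 0, 0], [0, 0, 0]], fingers=[0, 0, 0, 0, 0])

```text
t: 33.67
ee_pos: [0.5706, -0.1102, 0.099]
tool_rot: [-0.025, 1.0, -0.0, 0.001]
wrist_force: [-1.3, 0.2, -0.1]
width: 0.0001
finger_force: 0.0
```

Emit:
drive_tool(xyz=[[-5, 0, 0], [-7, 0, 0], [-8, 0, 0], [-9, 0, 0], [-9.5, 0, 0]], rotation=[[0, 0, 0], [0, 0, 0], [0, 0, 0], [0, 0, 0], [0, 0, 0]], fingers=[0, 0, 0, 0, 0])

```text
t: 34.3
ee_pos: [0.5782, -0.1049, 0.0979]
tool_rot: [-0.028, 1.0, 0.001, -0.002]
wrist_force: [-8.0, 2.2, 5.6]
width: -0.0002
finger_force: 3.8
```

```bash
python3 edge.py
```

```text
t 34.3 p [ 0.5782 -0.1049  0.0979] q [-2.810e-02  9.996e-01  7.000e-04 -2.100e-03] F [-8.   2.2  5.6] w -0.0002 3.795800060033798
[ 20.7 -92.1]
215 213.5 136 [   5.5 -113.6] far 320.5 -10 [  77.4 -116.3]
230 205.5 214 [   0.7 -105.3] far 308.5 -4 [  68.3 -106.7]
300 214.5 67 [  5.9 -66.8] far 337.5 -6 [ 90.5 -62.5]
400 222.5 198 [ 10.6 -10.9] far 312.5 -365 [71.1 -1.6]
440 215.5 226 [ 6.3 10.6] far 325.5 -290 [81.  25.1]
480 215.5 222 [ 6.2 32.7] far 325.5 -345 [80.9 50.4]
505 215.5 209 [ 6.2 46.5] far 325.5 -355 [80.9 66.1]
```

Both ends now meet a stop, and the edges read home. One last firm check on each side.

Emit:
drive_tool(xyz=[[-0.7, 0, 0], [-1.2, 0, 0], [-1.2, 0, 0]], rotation=[[0, 0, 0], [0, 0, 0], [0, 0, 0]], fingers=[0, 0, 0])

```text
t: 34.72
ee_pos: [0.5783, -0.1049, 0.0978]
tool_rot: [-0.028, 1.0, 0.001, -0.004]
wrist_force: [-10.8, 1.6, 7.7]
width: -0.0001
finger_force: 5.9
```

Emit:
drive_tool(xyz=[[10, 0, 0], [10, 62, 0], [10, 125, 0], [10, 188, 0], [10, 188, 0]], rotation=[[0, 0, 0], [0, 0, 0], [0, 0, 0], [0, 0, 0], [0, 0, 0]], fingers=[0, 0, 0, 0, 0])

```text
t: 35.35
ee_pos: [0.5596, 0.085, 0.0982]
tool_rot: [-0.031, 1.0, 0.0, 0.0]
wrist_force: [0.2, -0.8, -0.4]
width: -0.0
finger_force: 0.0
```

Emit:
drive_tool(xyz=[[-5, 0, 0], [-7, 0, 0], [-8, 0, 0], [-9, 0, 0], [-9.5, 0, 0]], rotation=[[0, 0, 0], [0, 0, 0], [0, 0, 0], [0, 0, 0], [0, 0, 0]], fingers=[0, 0, 0, 0, 0])

```text
t: 35.98
ee_pos: [0.5691, 0.081, 0.0979]
tool_rot: [-0.027, 1.0, -0.0, -0.001]
wrist_force: [-5.5, -3.2, 3.4]
width: 0.0003
finger_force: 2.7
```

Both are solid. I'll back off, rise, and check from the top.

Emit:
drive_tool(xyz=[[10, 0, 0], [20, 0, -20], [30, 40, -70], [40, 90, -130], [40, 140, -160]], rotation=[[0, 0, 0], [0, 0, 0], [0, 0, 0], [0, 0, 0], [0, 0, 0]], fingers=[0, 0, 0, 0, 0])

```text
t: 36.6
ee_pos: [0.523, 0.2095, 0.253]
tool_rot: [-0.027, 1.0, 0.0, 0.002]
wrist_force: [0.3, -0.4, -1.0]
width: -0.0001
finger_force: 0.0
```

Emit:
drive_tool(xyz=[[0, 60, 0], [0, 120, 0], [0, 180, 0], [0, 180, 0]], rotation=[[0, 0, 0], [0, 0, 0], [0, 0, 0], [0, 0, 0]], fingers=[0, 0, 0, 0])

```text
t: 37.1
ee_pos: [0.5119, 0.3916, 0.2502]
tool_rot: [-0.03, 1.0, 0.001, 0.0]
wrist_force: [0.6, -0.8, -0.2]
width: 0.0001
finger_force: 0.0
```

```bash
python3 - <<'E'
from h import *
show(robot.get_state())
a=robot.camera('top');im=a['color'][120:210,200:335];cv2.imwrite('pics/t3.png',cv2.resize(im,(800,533),interpolation=cv2.INTER_CUBIC))
E
```

```text
t 37.1 p [0.5119 0.3916 0.2502] q [-3.020e-02  9.995e-01  6.000e-04  2.000e-04] F [ 0.6 -0.8 -0.2] w 0.0001 0.0
```

View pics/t3.png

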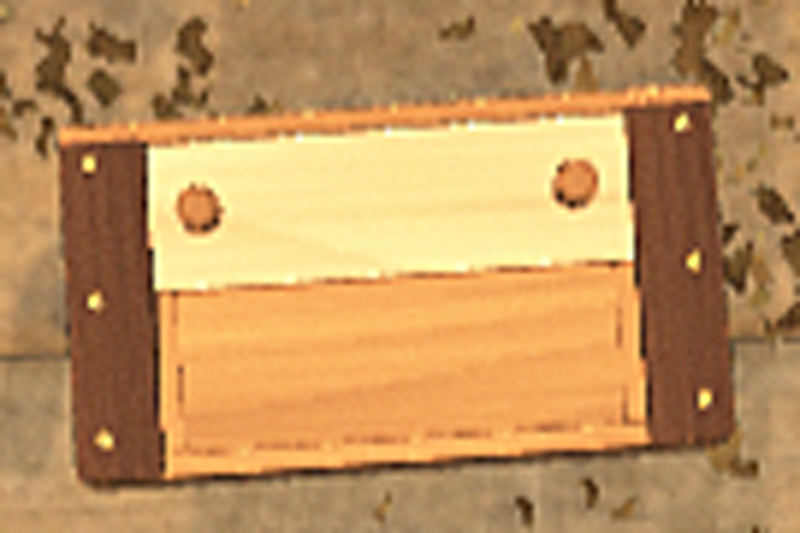

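The shutter lies flush against the far wall along its whole length, from (150,145) to (625,115). The knobs at (199,208) and (576,182) are parallel to the wall, and the robot is clear.

```bash
python3 -c "from rig import robot;print(robot.job_done())"
```

```text
the job is handed in; nothing more can be done
None
```

The job is handed in: the brass weight was standing in the compartment before I closed it, the shutter looks home at both ends, and the highest push I read was about 13 N, though no pass/fail verdict came back.

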